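# Pull the bench spring tester out to its index clip

### The job

Check the spring in the bench spring tester: take the upright black grip plate on its sloping bed and pull the slide down the slope until the pointer stands level with the small brass index clip on the bed's left edge, and hold it steady there for about two seconds. Then ease the slide back until it is fully home, without letting it snap back, and let go. Do not shift the index clip, and leave the other things on the bench where they are.

Things in the scene. Friction and masses are not known exactly. Their poses are not given: they have to be found in the camera images.
- tester: fixed steel spring tester; origin: centre of its base's underside (236 x 110 mm), x back, y left, z up. Its bed, 96 mm wide, slopes 30 deg, rising to the back; front edge of its top at x -110, z 45 mm. The spring head on the bed's upper end stands 115 mm off the bed, its face 58 mm uphill of the grip plate at home: come in square to the bed (tool tilted back 30 deg), not straight down
- grip (a point): centre of the slide's upright black grip plate, 30 mm off the bed; the plate is 14 mm thick (y), 36 mm long (x), its top 52 mm off the bed. A lip 26 mm wide, 5 mm thick closes its front end, 18 to 23 mm downhill of this point. Axes: x uphill along the slope, y left, z square off the bed. Moves with the slide
- pointer_tip (a point): tip of the thin dark pointer that reaches left from the slide, 4.5 mm off the bed and 41 mm left of the bed's middle; moves with the slide; same axes as grip
- index_mark (a point): tip of the tooth of the index clip (20 x 14 x 22 mm brass, small steel thumbscrew) on the bed's left edge, its top 6 mm off the bed; set somewhere 45 to 90 mm downhill of the pointer's home. Axes as grip: the pointer is level with it when both have the same place along x (the slope)
- carriage (a joint): how far the slide is pulled out, downhill along the slope, in m: 0 fully home, stop at 0.105. A spring pulls it home, with about 1.5 N at home and 7 N at 80 mm
- parts_dish: blue parts dish 70 x 95 x 18 mm, loose, to the right in front of the tester; origin under its centre
- thermometer: small white thermometer 50 x 62 x 18 mm, loose, to the left in front of the tester; origin under its centre
- dropper_bottle: dropper bottle, 36 mm across, 109 mm tall, loose, standing to the right; origin under its centre
There are look-alikes about, which are no part of the job. What is shaped like the dropper_bottle but red is not meant.

How it is judged (in metres and radians):
On the way:
1. the pointer is held still within 5 mm of level with the index clip for 1.5 s (x of pointer_tip in the frame of index_mark between -0.005 and 0.005 m and velocity of joint carriage between -0.01 and 0.01 m/s), for 1.5 s.
At the end, for the whole second after the job is handed in: the slide is back home (within 5 mm) and at rest, the index clip is within 4 mm of where it was set, the parts dish, thermometer and dropper bottle are within 30 mm of where they stood and the bottle is upright (value of joint carriage below 0.005 m and velocity of joint carriage between -0.01 and 0.01 m/s and distance of index_mark from where it was at the start of the episode below 0.004 m and distance of each of parts_dish, thermometer, dropper_bottle from where it was at the start of the episode below 0.03 m and angle between dropper_bottle's own z axis and vertical below 0.3 rad); the robot touches nothing.
It fails at once if the slide snaps back (faster than 0.5 m/s) (velocity of joint carriage below -0.5 m/s).
It fails at once if the index clip is shifted by more than 4 mm (distance of index_mark from where it was at the start of the episode above 0.004 m).
It fails at once if the parts dish, thermometer or dropper bottle is shifted by more than 30 mm (distance of any of parts_dish, thermometer, dropper_bottle from where it was at the start of the episode above 0.03 m).
It also fails if it takes over 46 s, if anything falls off the work surface, if the arm or the gripper's body presses on something with over 40 N, if the wrist force passes 120 N, or if a joint passes its speed limit or range.

### The arm

A 6-joint arm with a two-finger parallel gripper is mounted at the origin on a cart in front of the work surface, level with it; the furniture and walls round the work are solid. World frame = base frame: x ahead of the robot, y to its left, z up, the work surface at z = 0. Lengths are in mm, angles in rad, forces in N, time in s.
With the tool pointing down it reaches from about 200 to 875 mm from the base axis. Payload 3.4 kg.
Tool frame: the origin (TCP) lies midway between the tips of the shut fingers; the grasp point (between the pads) lies 19 mm behind it; z points along the fingers, y is the line along which they close (so a half turn about z gives the same grasp; the last joint's range is limited). The gripper opens to 94 mm and grips with 3 to 60 N. Pads are 16 mm wide; open, the fingers measure 119 mm over their backs; the gripper's body (75 mm by 177 mm) begins 78 mm behind the grasp point.
Start: joints at [-1.428, 0.276, 1.505, -0, 1.361, -0.121], TCP at [149.93, -555.146, 205.493] pointing down, gripper open.
Joint ranges: [-2.89, 2.89], [-0.75, 2.08], [0.22, 2.7], [-1.18, 4.32], [0.11, 2.71], [-2.7, 2.7]. Speed limits (rad/s): [2.57, 2.57, 3.14, 3.14, 3.14, 3.14].

### API

Orientations are given as a unit quaternion [w, x, y, z].
In Python, from cell import manip, cams gives the robot as it stands.
- The arm moves only by the tool move_arm, never from a script. Its argument "motion" is text: rows parted by semicolons, each of 6 numbers parted by spaces: the shift along the tool's x, y, z in cm, then the turn, a rotation vector about the tool's x, y, z in degrees. A call has exactly 10 rows; each row is the pose to reach, as a shift and turn from the pose commanded when the call began, along the tool's axes at that moment; what a row does not reach only later rows make up. A row lasts 1/10 s, in which the tool goes at most 50 mm and 8.59 degrees, less where a joint would pass 70% of its speed; a pose out of reach is approached as far as the arm can. A call with a gripper value outside its range is refused whole. "jaw" is the opening, from -1 (shut) to 1 (fully open), set as the call begins (left out, the last holds). The fingers move at their own pace and stop on an object; "grip_force" is the grip in N (left out, the last holds). Time passes only in rows, so rows that repeat a pose let the fingers close, or fill a call up. It gives the time, the measured TCP pose, the force, the opening and the grip force at its end, in the units of the state.
- manip.read_state(): the state, without advancing time (a new reading comes with each control period).
- cams.read_camera(name): name is "side" or "top"; returns a dict with "img" (384x512x3 uint8, red, green, blue), "camera_matrix" (3x3 intrinsics, pixels), "distortion" ([k1, k2, p1, p2, k3] as OpenCV has them; the pictures are not rectified), "R" (3x3) and "t" (3): a world point X has camera coordinates R X + t. Camera axes: x right, y down, z forward; pixel columns grow to the right and rows downward; lengths in mm; the calibration is good to about 2 mm. A picture is of the moment at which its call begins. There is no depth.
- manip.finish_job(): hands the job in; it is judged then, once.
Trained networks look in the newest picture that a camera, given by its name, has taken for a name from the list of things; names that differ only in an ending like _2 or _b are one class to them, and where a whole thing is asked for, a point or a joint stands for the part that bears it (a point fixed in the world has none). Each returns a list of dicts, best first, with "score" (0 to 1); they miss things now and then, are a little off and sometimes report something else, mostly with a low value. They report only what shows in the picture. A call takes as long as a camera call. They do not tell look-alikes from the thing itself.
- cams.recognise(camera, query): "box" ([centre column, centre row, width, height] in pixels, round what is visible of it).
- cams.cut_out(camera, query): "mask" (384x512 bool, what is visible of it) and "box" ([centre column, centre row, width, height] in pixels, round what is visible of it).
- cams.place_of(camera, query): "centre" ([row, column] in pixels: a listed point, or the origin of a listed thing).
The state is a dict: "time": time; "qpos": joint angles; "qvel": joint speeds; "tau": joint torques, N m; "eef_pos": TCP position; "tool_rot": TCP orientation; "force": force on the tool from outside, world axes, zero at the start; "moment": the same for the moment, N m; "opening": opening from 0.0 (shut) to 1.0 (fully open); "finger_force": force on a finger pad.
Only numpy, scipy, OpenCV 4.12 (cv2) and the standard library are available. Lean on these libraries where they do the work, as an engineer would, in place of code of your own. Each camera call takes 0.05 s, during which the arm holds its last target. There are 200 camera calls.

## Working session

There is one attempt and no reset: what is moved stays moved. The work goes in short steps, Python scripts to look and compute and a tool call to move; the robot and the scene stay as the last step left them, time stands still between calls to the robot, and variables do not carry over. Pictures are saved under pics/ and viewed, at most 10 in all, crops included, and the job is handed in when it is done.

Besides the shell and the picture viewer there is one more tool, called after "Emit:" as a command line: name --argument value ..., lists and objects as JSON in quotes. move_arm: Moves the arm, as the interface text tells. Its arguments: {"type":"object","properties":{"motion":{"type":"string"},"jaw":{"type":"number"},"grip_force":{"type":"number"}},"required":["motion"]}

```bash
mkdir -p pics; cat > h.py <<'E'
import numpy as np,cv2,pickle
from cell import manip,cams
def snap(n,f=None):
    c=cams.read_camera(n)
    if f: cv2.imwrite('pics/'+f,c['img'][:,:,::-1])
    return c
def und(c,uv):
    K=np.array(c['camera_matrix'],float);D=np.array(c['distortion'],float)
    return cv2.undistortPoints(np.array([[uv]],float),K,D)[0,0]
def ray(c,uv):
    R=np.array(c['R']);t=np.array(c['t']).ravel();p=und(c,uv)
    return -R.T@t,R.T@np.array([p[0],p[1],1.])
def tri(l):
    A=np.zeros((3,3));b=np.zeros(3)
    for c,uv in l:
        o,d=ray(c,uv);d/=np.linalg.norm(d);P=np.eye(3)-np.outer(d,d);A+=P;b+=P@o
    X=np.linalg.solve(A,b);return X,[float(np.linalg.norm(np.cross(X-ray(c,uv)[0],ray(c,uv)[1]/np.linalg.norm(ray(c,uv)[1])))) for c,uv in l]
def proj(c,X):
    r=cv2.Rodrigues(np.array(c['R'],float))[0]
    return cv2.projectPoints(np.array(X,float).reshape(-1,3),r,np.array(c['t'],float),np.array(c['camera_matrix'],float),np.array(c['distortion'],float))[0][:,0]
E
python3 - <<'E'
from h import *
np.set_printoptions(precision=1,suppress=True)
C={n:snap(n,n+'0.png') for n in('side','top')}
for q in['grip','pointer_tip','index_mark','tester','parts_dish','thermometer','dropper_bottle']:
    r={n:cams.place_of(n,q) for n in C}
    for n in r: print(q,n,[(np.round(d['centre'],1).tolist(),round(d['score'],2)) for d in r[n][:3]])
    if all(r.values()): print('  ',*tri([(C[n],r[n][0]['centre'][::-1]) for n in C]))
print(manip.read_state()['time'],manip.read_state()['tool_rot'])
for n in C: print(n, -np.array(C[n]['R']).T@np.array(C[n]['t']).ravel())
E
```

```text
grip side [([180.8, 219.5], 0.82)]
grip top [([155.3, 245.4], 0.86)]
   [680.4  59.4 159.8] [6.088388154585218, 6.088388154585251]
pointer_tip side [([196.1, 212.4], 0.71)]
pointer_tip top [([159.4, 221.5], 0.56)]
   [673.4 107.6 142.1] [2.030727863058351, 2.0307278630583907]
index_mark side []
index_mark top [([190.0, 231.5], 0.62)]
tester side [([235.6, 232.7], 0.57)]
tester top [([174.7, 248.4], 0.79)]
   [660.9  55.7  -3. ] [5.764268725444541, 5.764268725444396]
parts_dish side [([220.4, 290.6], 0.69)]
parts_dish top [([223.9, 312.6], 0.62), ([254.1, 225.8], 0.54)]
   [549.5 -88.1   2.4] [3.4520744465375763, 3.452074446537463]
thermometer side [([266.6, 275.8], 0.73), ([183.6, 219.8], 0.34)]
thermometer top [([252.7, 224.5], 0.81)]
   [484.4 115.9   5.9] [1.8935158031635297, 1.893515803163672]
dropper_bottle side [([273.0, 217.4], 0.78), ([249.2, 296.2], 0.76), ([212.3, 322.4], 0.58)]
dropper_bottle top [([241.3, 347.0], 0.75), ([205.1, 187.8], 0.68), ([256.4, 263.9], 0.54)]
   [ 627.4  -92.5 -188.2] [159.22015587351274, 159.22015587351274]
0.8 [0.  1.  0.1 0. ]
side [ 73.8 887.5 725.1]
top [ 474.3   11.9 1006.7]
```

View pics/side0.png

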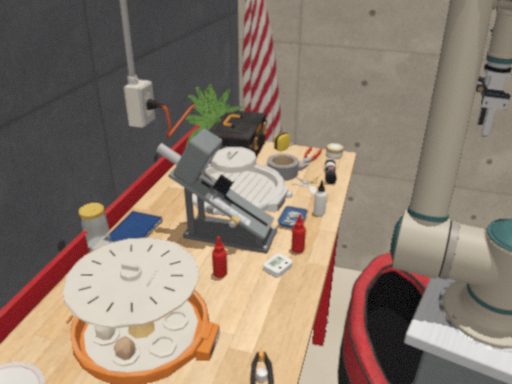

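View pics/top0.png

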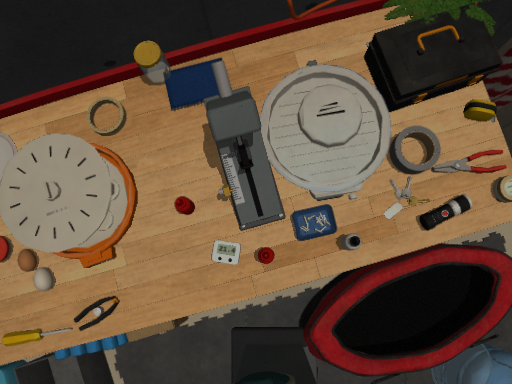

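```bash
python3 - <<'E'
import cv2,numpy as np
a=cv2.imread('pics/top0.png')[85:235,200:300];b=cv2.imread('pics/side0.png')[125:255,160:290]
a=cv2.resize(a,None,fx=4,fy=4,interpolation=2);b=cv2.resize(b,(400,400),interpolation=2)
o=np.zeros((600,800,3),np.uint8);o[:600,:400]=a;o[:400,400:]=b
cv2.imwrite('pics/crop0.png',o)
E
```

```text
(no output)
```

View pics/crop0.png

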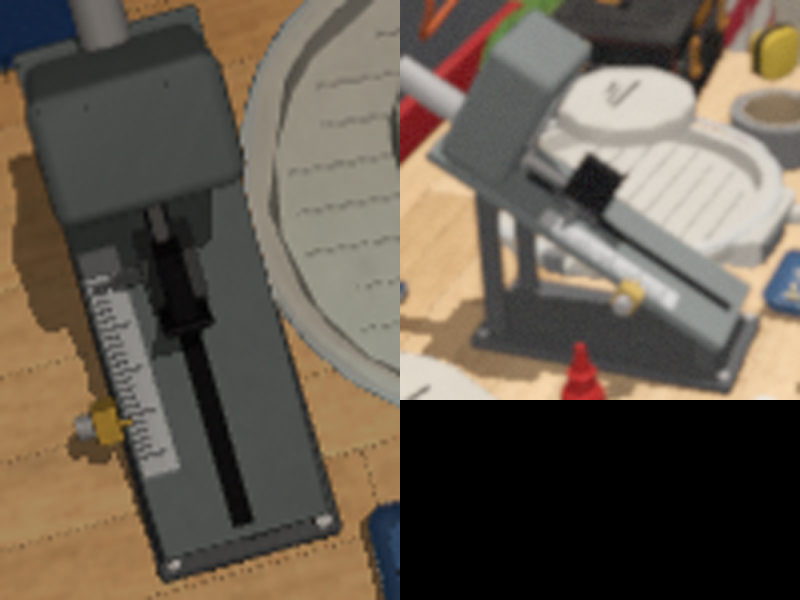

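```bash
cat > fit.py <<'E'
from h import *
from scipy.optimize import least_squares
from scipy.spatial.transform import Rotation as Ro
np.set_printoptions(precision=2,suppress=True)
C={n:snap(n) for n in('side','top')}
def frame(p): return Ro.from_euler('z',p[2]).as_matrix(),np.array([p[0],p[1],0])
def bed(s,y,n): return np.array([-110+s*np.cos(np.pi/6)-n*.5,y,45+s*.5+n*np.cos(np.pi/6)])
def obs(q):
    sg,sp,si,s1,yi=q[3:8]
    return [('side',(219.5,180.8),bed(sg,0,30),1),('top',(245.4,155.3),bed(sg,0,30),1),
 ('side',(212.4,196.1),bed(sp,41,4.5),1),('top',(221.5,159.4),bed(sp,41,4.5),.3),
 ('top',(231.5,190),bed(si,yi,6),1),
 ('top',(241.2,229.5),[-118,55,3],1),('top',(285,217.5),[-118,-55,3],1),
 ('side',(266.6,251.7),[-118,55,0],1),('side',(184.4,237),[118,55,0],1),
 ('side',(264,237),bed(0,48,0),.5),('side',(273.7,217.6),bed(0,-48,0),.5),
 ('top',(240,223.7),bed(0,48,0),.5),('top',(282,213),bed(0,-48,0),.5),
 ('top',(260,215.5),bed(q[8],0,0),1),('top',(247.5,170),bed(s1,0,0),1)]
def res(q):
    R,t=frame(q);r=[]
    for n,uv,P,w in obs(q): r+=list(w*(proj(C[n],R@np.array(P)+t)[0]-uv))
    r.append((q[7]-41)/3);return r
q=least_squares(res,[660,55,-.2,130,130,60,90,41,10],loss='soft_l1').x
if __name__=='__main__':
    print(q,'\n',np.array(res(q)[:-1]).reshape(-1,2))
    R,t=frame(q)
    M=lambda s,y,n:R@bed(s,y,n)+t
    print('grip',M(q[3],0,30),'pointer',M(q[4],41,4.5),'idx',M(q[5],q[7],6))
    n=M(0,0,1)-M(0,0,0);u=M(1,0,0)-M(0,0,0);y=np.cross(n,u)
    s=manip.read_state();w,x,yy,z=s['tool_rot'];T=Ro.from_quat([x,yy,z,w])
    print('tool axes',T.as_matrix(),s['eef_pos'],s['qpos'])
    for sg in(1,-1):
        G=np.stack([sg*u,-sg*y,-n],1);print(sg,'G',G)
        print('rotvec tool deg',(T.inv()*Ro.from_matrix(G)).as_rotvec(degrees=True))
        for h in(15,95):
            P=M(q[3],0,h);print(' TCP n',h,P,'shift cm',T.inv().apply(P-s['eef_pos'])/10)
E
python3 fit.py
```

```text
[662.59  54.25   0.24 166.   164.74  87.31 119.45  45.11   9.45] 
 [[ 2.44  2.38]
 [-1.02 -2.15]
 [-0.4   1.87]
 [ 0.91 -1.17]
 [ 0.67 -0.16]
 [-1.27  0.48]
 [ 0.7   0.37]
 [-0.26  2.29]
 [-2.34  0.25]
 [ 0.18  0.28]
 [ 0.45 -0.02]
 [ 0.4   0.44]
 [ 0.22  0.29]
 [ 0.64 -0.14]
 [ 1.17 -0.2 ]]
grip [680.8   58.78 153.98] pointer [682.23 101.38 131.27] idx [615.43  89.02  93.85]
tool axes [[ 0.97  0.26  0.  ]
 [ 0.26 -0.97 -0.  ]
 [-0.    0.   -1.  ]] [ 149.93 -555.17  205.51] [-1.43  0.28  1.5  -0.    1.36 -0.12]
1 G [[ 0.84  0.24  0.49]
 [ 0.21 -0.97  0.12]
 [ 0.5   0.   -0.87]]
rotvec tool deg [-0.29 30.    1.13]
 TCP n 15 [688.07  60.59 140.99] shift cm [ 68.01 -45.41   6.44]
 TCP n 95 [649.26  50.94 210.27] shift cm [ 64.01 -45.49  -0.49]
-1 G [[-0.84 -0.24  0.49]
 [-0.21  0.97  0.12]
 [-0.5  -0.   -0.87]]
rotvec tool deg [ -46.3    -0.45 -172.78]
 TCP n 15 [688.07  60.59 140.99] shift cm [ 68.01 -45.41   6.44]
 TCP n 95 [649.26  50.94 210.27] shift cm [ 64.01 -45.49  -0.49]
```

Emit:
move_arm --motion "5 -3.5 -1 0 6 0; 9 -7 -2 0 12 0; 13.5 -10 -3 0 18 0; 17.5 -13 -4 0 24 0; 22 -16.5 -5 0 30 0; 26 -19.5 -5.3 0 30 1; 30 -22.5 -5.3 0 30 1; 34 -25.5 -5.3 0 30 1; 38 -28.5 -5.3 0 30 1; 42 -31.5 -5.3 0 30 1" --jaw 0 --grip_force 30

```text
time: 1.9
eef_pos: [455.8, -163.4, 258.9]
tool_rot: [-0.033, 0.959, 0.118, 0.257]
force: [-0.2, -0.9, -0.9]
opening: 0.502
finger_force: 0.0
```

```bash
cat > go.py <<'E'
import sys
from fit import *
R,t=frame(q);M=lambda s,y,n:R@bed(s,y,n)+t
n=M(0,0,1)-M(0,0,0);u=M(1,0,0)-M(0,0,0);y=np.cross(n,u);G=np.stack([u,-y,-n],1)
s=manip.read_state();w,x,yy,z=s['tool_rot'];T=Ro.from_quat([x,yy,z,w])
print('t',s['time'],'pos',np.array(s['eef_pos']),'q',np.array(s['qpos']),'F',np.array(s['force']),'open',s['opening'])
print('rotvec',(T.inv()*Ro.from_matrix(G)).as_rotvec(degrees=True))
L=R.T@(np.array(s['eef_pos'])-t);c,k=np.cos(np.pi/6),.5
dx,dz=L[0]+110,L[2]-45;print('tcp s,y,n',dx*c+dz*k,L[1],-dx*k+dz*c)
for h in map(float,sys.argv[1:]):
    P=M(q[3],0,h);print('n',h,'shift cm',T.inv().apply(P-s['eef_pos'])/10)
E
python3 go.py 150 95 15
```

```text
t 2.0 pos [ 456.93 -157.19  259.06] q [-0.87 -0.09  1.92  0.53  1.13  0.26] F [ 0.23 -0.23 -0.34] open 0.4999328691404337
rotvec [-0.73 -0.11  0.62]
tcp s,y,n -14.729225627411253 -155.58031245335212 255.68105946687916
n 150.0 shift cm [ 18.22 -15.23  10.8 ]
n 95.0 shift cm [ 18.21 -15.16  16.3 ]
n 15.0 shift cm [ 18.19 -15.06  24.3 ]
```

Emit:
move_arm --motion "3.5 -3 2 0 0 0; 7 -6 4 0 0 0; 10.5 -9 6 0 0 0; 14 -12 8.5 -0.7 0 0.6; 18.2 -15.2 10.8 -0.7 0 0.6; 18.2 -15.2 13 -0.7 0 0.6; 18.2 -15.2 15 -0.7 0 0.6; 18.2 -15.2 16.3 -0.7 0 0.6; 18.2 -15.2 16.3 -0.7 0 0.6; 18.2 -15.2 16.3 -0.7 0 0.6"

```text
time: 3.0
eef_pos: [649.6, 40.3, 209.0]
tool_rot: [-0.029, 0.96, 0.111, 0.257]
force: [-0.0, 0.1, 0.6]
opening: 0.503
finger_force: 0.0
```

```bash
python3 go.py 95 15; python3 - <<'E'
from h import *
b=snap('side')['img'][100:240,140:290,::-1];a=snap('top')['img'][85:235,200:300,::-1]
o=np.zeros((600,800,3),np.uint8);o[:600,:400]=cv2.resize(a,(400,600),interpolation=2);o[:373,400:]=cv2.resize(b,(400,373),interpolation=2)
cv2.imwrite('pics/c1.png',o)
E
```

```text
t 3.1 pos [649.91  40.28 210.11] q [-0.16  0.14  1.82  0.29  0.72  1.01] F [ 0.44 -0.55  0.16] open 0.5000850510885557
rotvec [ 0.46 -0.09 -0.6 ]
tcp s,y,n 164.2374457044536 -10.502970848254805 95.82640351730628
n 95.0 shift cm [ 0.16 -1.05  0.07]
n 15.0 shift cm [ 0.15 -1.12  8.07]
```

View pics/c1.png

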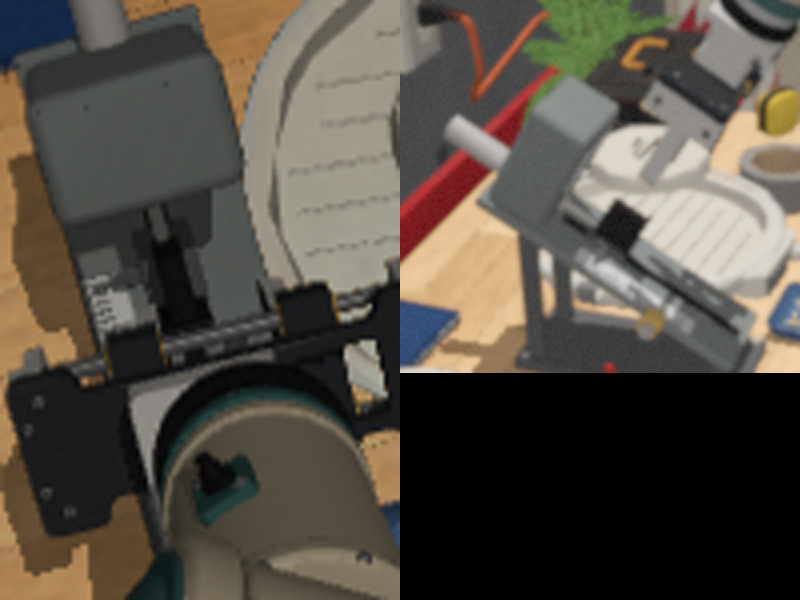

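Emit:
move_arm --motion "0.1 -0.6 0 0 0 0; 0.2 -1.1 0.5 0.4 0 -0.6; 0.2 -1.1 1.5 0.4 0 -0.6; 0.2 -1.1 2.7 0.4 0 -0.6; 0.2 -1.1 4 0.4 0 -0.6; 0.2 -1.1 5.2 0.4 0 -0.6; 0.2 -1.1 6.4 0.4 0 -0.6; 0.2 -1.1 7.3 0.4 0 -0.6; 0.2 -1.1 7.8 0.4 0 -0.6; 0.2 -1.1 7.8 0.4 0 -0.6"

```text
time: 4.2
eef_pos: [686.8, 61.4, 141.3]
tool_rot: [-0.032, 0.959, 0.118, 0.256]
force: [0.4, -0.1, -0.0]
opening: 0.504
finger_force: 0.0
```

```bash
python3 go.py 15; python3 - <<'E'
from h import *
b=snap('side')['img'][110:240,150:280,::-1];a=snap('top')['img'][100:210,200:300,::-1]
o=np.zeros((440,840,3),np.uint8);o[:,:400]=cv2.resize(a,(400,440),interpolation=2);o[:,400:]=cv2.resize(b,(440,440),interpolation=2)
cv2.imwrite('pics/c2.png',o[:,:800])
E
```

```text
t 4.3 pos [687.01  61.32 142.51] q [-0.11  0.26  1.84  0.33  0.57  0.98] F [-0.68 -0.24 -0.39] open 0.5000830090158932
rotvec [-0.01 -0.01  0.05]
tcp s,y,n 166.0183115903136 0.9650636147307816 16.744395929543145
n 15.0 shift cm [-0.    0.1   0.17]
```

View pics/c2.png

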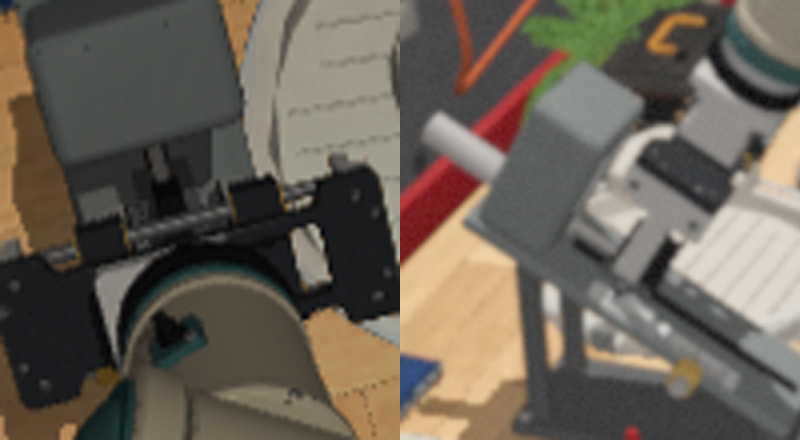

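Emit:
move_arm --motion "0 0.1 0 0 0 0; 0 0.1 0 0 0 0; 0 0.1 0 0 0 0; 0 0.1 0 0 0 0; 0 0.1 0 0 0 0; 0 0.1 0 0 0 0; 0 0.1 0 0 0 0; 0 0.1 0 0 0 0; 0 0.1 0 0 0 0; 0 0.1 0 0 0 0" --jaw -1 --grip_force 30

```text
time: 5.4
eef_pos: [686.1, 62.7, 142.3]
tool_rot: [-0.033, 0.959, 0.118, 0.256]
force: [-0.3, 6.5, 1.6]
opening: 0.146
finger_force: 30.0
```

```bash
python3 go.py
```

```text
t 5.5 pos [686.1   62.71 142.32] q [-0.11  0.26  1.84  0.33  0.57  0.98] F [-1.4   6.48  1.35] open 0.14527565084599092
rotvec [-0.24  0.07  0.03]
tcp s,y,n 165.44400261475374 2.5403839752907187 16.852972584831477
```

Emit:
move_arm --motion "-0.3 -0.2 0 0 0 0; -1 -0.3 0 0 0 0; -1.8 -0.3 0 0 0 0; -2.6 -0.3 0 0 0 0; -3.4 -0.3 0 0 0 0; -4.2 -0.3 0 0 0 0; -5 -0.3 0 0 0 0; -5.7 -0.3 0 0 0 0; -6.2 -0.3 0 0 0 0; -6.5 -0.3 0 0 0 0"

```text
time: 6.5
eef_pos: [633.0, 48.5, 110.7]
tool_rot: [-0.031, 0.958, 0.117, 0.259]
force: [9.0, 0.3, -2.5]
opening: 0.15
finger_force: 30.0
```

```bash
python3 go.py; python3 - <<'E'
from h import *
C={n:snap(n) for n in('side','top')}
for qq in('pointer_tip','index_mark','grip'):
  for n in C: print(qq,n,[(np.round(d['centre'],1).tolist(),round(d['score'],2)) for d in cams.place_of(n,qq)[:2]])
b=C['side']['img'][165:240,190:290,::-1]
a=C['top']['img'][140:215,200:300,::-1]
o=np.hstack([cv2.resize(x,(400,300),interpolation=2) for x in (a,b)])
o=np.vstack([o,np.zeros_like(o)]);o[300:,:]=cv2.resize(C['side']['img'][180:225,200:320,::-1],(800,300),interpolation=2)
cv2.imwrite('pics/c3.png',o)
E
```

```text
t 6.6 pos [632.95  48.49 110.56] q [-0.15  0.22  2.    0.44  0.47  0.82] F [ 7.75  0.21 -2.21] open 0.14710811969421633
rotvec [ 0.12 -0.17  0.  ]
tcp s,y,n 101.92376207290457 1.561062120143407 16.854677976193166
pointer_tip side [([212.6, 236.4], 0.92)]
pointer_tip top [([183.4, 234.1], 0.85)]
index_mark side [([214.9, 238.7], 0.62)]
index_mark top [([190.9, 229.4], 0.59), ([220.1, 314.1], 0.42)]
grip side [([200.0, 241.3], 0.9), ([236.1, 230.1], 0.68)]
grip top [([185.6, 252.8], 0.61), ([191.4, 232.0], 0.53)]
```

View pics/c3.png

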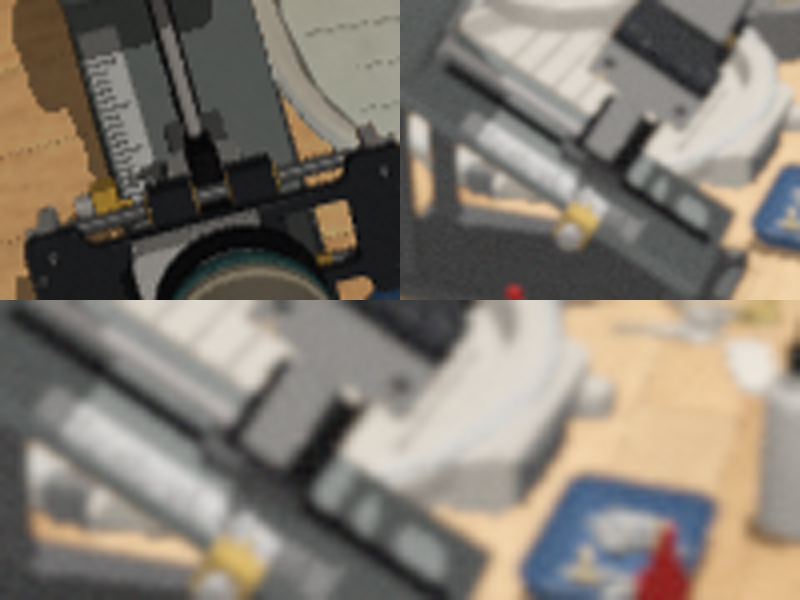

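```bash
cat > lev.py <<'E'
from fit import *
R,t=frame(q);c,k=np.cos(np.pi/6),.5
def sy(n,uv,h):
    o,d=ray(C[n],uv);o=R.T@(o-t);d=R.T@d
    N=np.array([-k,0,c]);P0=bed(0,0,h);P=o+d*(N@(P0-o))/(N@d)
    return np.array([(P[0]-P0[0])*c+(P[2]-P0[2])*k,P[1]])
if __name__=='__main__':
    print('home ptr',sy('side',(212.4,196.1),4.5),sy('top',(221.5,159.4),4.5))
    print('idx0 top',sy('top',(231.5,190),6),'tooth by eye',sy('top',(233,191),6))
    for i in range(5):
        for n in C:
            C[n]=snap(n)
            for nm,h in(('pointer_tip',4.5),('index_mark',6)):
                for d in cams.place_of(n,nm)[:1]: print(n,nm,sy(n,d['centre'][::-1],h),round(d['score'],2),np.round(d['centre'][::-1],1))
    print(manip.read_state()['time'])
E
python3 lev.py
```

```text
home ptr [166.83  33.8 ] [158.27  49.33]
idx0 top [87.35 46.58] tooth by eye [84.26 44.07]
side index_mark [84.24 35.2 ] 0.5 [239.5 214.5]
top pointer_tip [100.51  45.01] 0.71 [230.6 184. ]
top index_mark [87.42 47.67] 0.43 [231.  190.1]
side pointer_tip [98.63 38.33] 0.7 [234.1 212.3]
side index_mark [85.76 39.76] 0.61 [238.4 215.1]
top pointer_tip [101.65  44.05] 0.56 [230.9 183.4]
top index_mark [100.82  45.  ] 0.68 [230.6 184.1]
side pointer_tip [104.79  27.85] 0.68 [233.5 208.8]
side index_mark [83.68 45.69] 0.52 [238.3 216.8]
top pointer_tip [100.45  40.61] 0.9 [232.6 183.5]
side pointer_tip [97.9  28.17] 0.79 [235.7 210.4]
side index_mark [83.6  45.13] 0.4 [238.4 216.7]
top index_mark [ -38.09 -105.54] 0.68 [311.1 223. ]
side pointer_tip [108.44  30.9 ] 0.56 [231.9 208.6]
side index_mark [89.28 49.82] 0.54 [235.9 216.4]
top pointer_tip [97.69 40.01] 0.85 [233.2 184.6]
top index_mark [86.18 50.  ] 0.62 [230.1 190.9]
8.6
```

Emit:
move_arm --motion "-0.2 0 0 0 0 0; -0.4 0 0 0 0 0; -0.6 0 0 0 0 0; -0.8 0 0 0 0 0; -1 0 0 0 0 0; -1.2 0 0 0 0 0; -1.4 0 0 0 0 0; -1.4 0 0 0 0 0; -1.4 0 0 0 0 0; -1.4 0 0 0 0 0"

```text
time: 9.6
eef_pos: [622.1, 45.6, 104.1]
tool_rot: [-0.03, 0.958, 0.117, 0.259]
force: [9.3, -0.4, -1.1]
opening: 0.148
finger_force: 30.0
```

```bash
cat > m2.py <<'E'
from lev import *
import collections
A=collections.defaultdict(list);I=[]
for i in range(8):
    for n in C:
        C[n]=snap(n)
        if len(I)<12: I.append((n,C[n]['img'].astype(float)))
        for nm,h in(('pointer_tip',4.5),('index_mark',6)):
            for d in cams.place_of(n,nm)[:1]:
                v=sy(n,d['centre'][::-1],h); A[n,nm].append(v[0])
for kk in A: print(kk,np.round(np.sort(A[kk]),1),'med',np.median(A[kk]))
s=manip.read_state();L=R.T@(np.array(s['eef_pos'])-t);print('tcp s',(L[0]+110)*c+(L[2]-45)*k,'t',s['time'],s['force'])
m={n:np.mean([x for a,x in I if a==n],0).astype(np.uint8)[:,:,::-1] for n in C}
a=cv2.resize(m['top'][160:210,205:255],(400,400),interpolation=2);b=cv2.resize(m['side'][190:240,210:260],(400,400),interpolation=2)
import sys;cv2.imwrite('pics/'+sys.argv[1],np.hstack([a,b]))
E
python3 m2.py c4.png
```

```text
('side', 'pointer_tip') [83.4 84.4 84.9 87.7 88.7 89.1 89.9 94.3] med 88.19517067293935
('side', 'index_mark') [82.4 86.7 87.2 88.  88.1 88.7 91.2 92.8] med 88.08979196261328
('top', 'pointer_tip') [80.9 81.6 87.3 88.8 89.2 89.3 89.4 89.7] med 88.98690202489124
('top', 'index_mark') [80.9 81.4 82.1 83.2 85.6 86.6 86.8] med 83.23518052247016
tcp s 88.96842412424112 t 12.1 [ 8.47  1.02 -1.24]
```

View pics/c4.png

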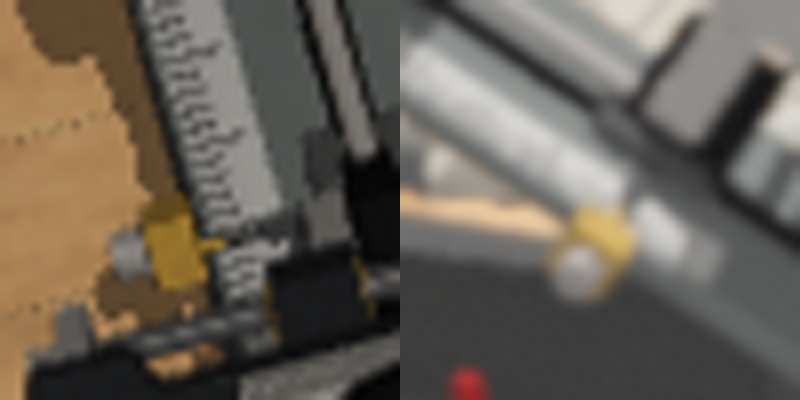

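```bash
python3 - <<'E'
from lev import *
I=np.mean([snap('top')['img'].astype(float) for _ in range(8)],0).astype(np.uint8)[:,:,::-1]
x0,y0,f=225,178,24
o=cv2.resize(I[y0:y0+24,x0:x0+32],None,fx=f,fy=f,interpolation=2)
for s in(80,85,90,95):
  for y in(20,48):
    P=proj(C['top'],[R@bed(s,yy,4.5)+t for yy in(y,y+3)]);p=((P-[x0,y0]+.5)*f).astype(int)
    cv2.line(o,tuple(map(int,p[0])),tuple(map(int,p[1])),(0,0,255),1);cv2.putText(o,str(s),tuple(map(int,p[1])),0,.4,(255,0,0))
cv2.imwrite('pics/c5.png',o);print(manip.read_state()['time'])
E
```

```text
12.6
```

View pics/c5.png

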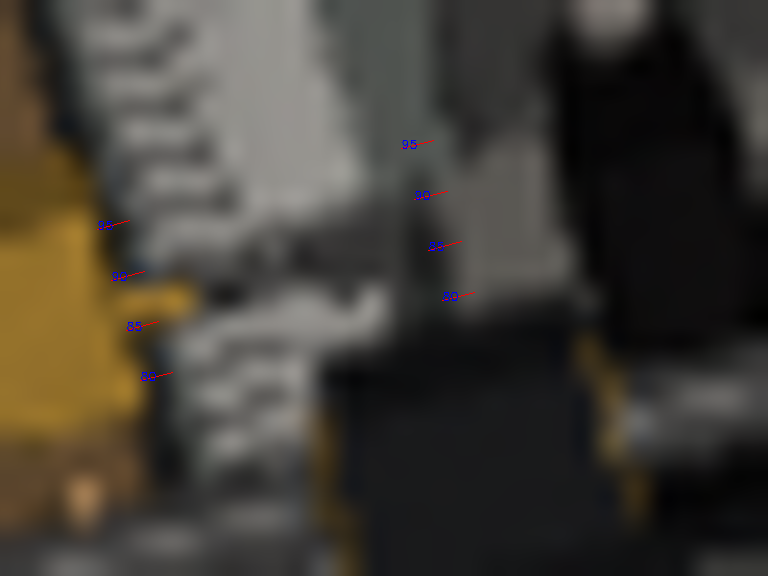

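Emit:
move_arm --motion "-0.1 0 0 0 0 0; -0.2 0 0 0 0 0; -0.2 0 0 0 0 0; -0.2 0 0 0 0 0; -0.2 0 0 0 0 0; -0.2 0 0 0 0 0; -0.2 0 0 0 0 0; -0.2 0 0 0 0 0; -0.2 0 0 0 0 0; -0.2 0 0 0 0 0"

```text
time: 13.6
eef_pos: [620.5, 45.1, 103.1]
tool_rot: [-0.03, 0.958, 0.117, 0.259]
force: [9.1, -0.1, -0.7]
opening: 0.15
finger_force: 30.0
```

```bash
python3 - <<'E'
from lev import *
I=np.mean([snap('top')['img'].astype(float) for _ in range(30)],0).astype(np.uint8)[:,:,::-1]
x0,y0,f=225,178,24
o=cv2.resize(I[y0:y0+24,x0:x0+32],None,fx=f,fy=f,interpolation=2)
o=cv2.convertScaleAbs(o,alpha=1.7)
for s in(80,85,90,95):
  for y in(20,48):
    P=proj(C['top'],[R@bed(s,yy,4.5)+t for yy in(y,y+3)]);p=((P-[x0,y0]+.5)*f).astype(int)
    cv2.line(o,tuple(map(int,p[0])),tuple(map(int,p[1])),(0,0,255),1);cv2.putText(o,str(s),tuple(map(int,p[1])),0,.4,(255,0,0))
cv2.imwrite('pics/c6.png',o)
s=manip.read_state();L=R.T@(np.array(s['eef_pos'])-t);print('tcp s',(L[0]+110)*c+(L[2]-45)*k,'t',s['time'],s['force'])
E
```

```text
tcp s 87.04823698175338 t 15.2 [ 8.87 -0.23 -2.06]
```

View pics/c6.png

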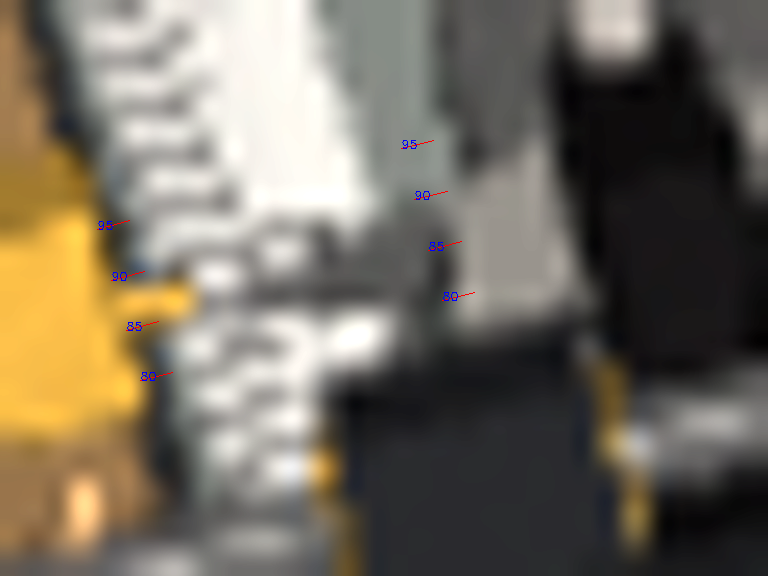

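Emit:
move_arm --motion "0 0 0 0 0 0; 0 0 0 0 0 0; 0 0 0 0 0 0; 0 0 0 0 0 0; 0 0 0 0 0 0; 0 0 0 0 0 0; 0 0 0 0 0 0; 0 0 0 0 0 0; 0 0 0 0 0 0; 0 0 0 0 0 0"

```text
time: 16.2
eef_pos: [620.5, 45.1, 103.1]
tool_rot: [-0.03, 0.958, 0.117, 0.259]
force: [9.1, 0.7, -2.0]
opening: 0.15
finger_force: 30.0
```

Emit:
move_arm --motion "0.2 0 0 0 0 0; 0.6 0 0 0 0 0; 1.1 0 0 0 0 0; 1.6 0 0 0 0 0; 2.1 0 0 0 0 0; 2.6 0 0 0 0 0; 3.1 0 0 0 0 0; 3.6 0 0 0 0 0; 4.1 0 0 0 0 0; 4.5 0 0 0 0 0"

```text
time: 17.2
eef_pos: [656.8, 54.9, 124.8]
tool_rot: [-0.031, 0.959, 0.118, 0.258]
force: [4.1, -1.6, 0.0]
opening: 0.145
finger_force: 30.0
```

Emit:
move_arm --motion "0.4 0 0 0 0 0; 0.8 0 0 0 0 0; 1.2 0 0 0 0 0; 1.6 0 0 0 0 0; 2 0 0 0 0 0; 2.4 0 0 0 0 0; 2.7 0 0 0 0 0; 3 0 0 0 0 0; 3.2 0 0 0 0 0; 3.3 0 0 0 0 0"

```text
time: 18.2
eef_pos: [683.9, 62.3, 141.0]
tool_rot: [-0.031, 0.959, 0.118, 0.257]
force: [1.6, -4.5, 3.6]
opening: 0.148
finger_force: 30.0
```

```bash
python3 go.py
```

```text
t 18.3 pos [683.95  62.34 141.02] q [-0.11  0.25  1.85  0.33  0.56  0.98] F [ 2.12 -4.39  3.5 ] open 0.1489496142592336
rotvec [ 0.01 -0.    0.07]
tcp s,y,n 162.91057306730835 2.692013130912038 16.81508611451055
```

Emit:
move_arm --motion "0.1 0 0 0 0 0; 0.2 0 0 0 0 0; 0.3 0.1 0 0 0 0; 0.3 0.1 0 0 0 0; 0.35 0.1 0 0 0 0; 0.35 0.1 0 0 0 0; 0.35 0.1 0 0 0 0; 0.35 0.1 0 0 0 0; 0.35 0.1 0 0 0 0; 0.35 0.1 0 0 0 0"

```text
time: 19.3
eef_pos: [686.4, 62.9, 142.5]
tool_rot: [-0.032, 0.959, 0.118, 0.256]
force: [-2.0, -0.9, 4.9]
opening: 0.143
finger_force: 30.0
```

```bash
python3 go.py
```

```text
t 19.4 pos [686.43  62.91 142.48] q [-0.11  0.26  1.84  0.33  0.57  0.98] F [-1.77 -1.58  6.32] open 0.14816497620041583
rotvec [-0.07  0.05  0.04]
tcp s,y,n 165.84376248588342 2.6506656443276997 16.80557029294077
```

Home. Release (opening to about 47 mm), then retreat square off the bed.

Emit:
move_arm --motion "0 0 0 0 0 0; 0 0 0 0 0 0; 0 0 0 0 0 0; 0 0 0 0 0 0; 0 0 0 0 0 0; 0 0 0 0 0 0; 0 0 0 0 0 0; 0 0 0 0 0 0; 0 0 0 0 0 0; 0 0 0 0 0 0" --jaw 0

```text
time: 20.4
eef_pos: [687.0, 62.4, 142.6]
tool_rot: [-0.031, 0.959, 0.118, 0.257]
force: [0.2, -0.0, -0.1]
opening: 0.5
finger_force: 0.0
```

Emit:
move_arm --motion "0 0 -0.5 0 0 0; 0 0 -1.5 0 0 0; 0 0 -3 0 0 0; 0 0 -4.5 0 0 0; 0 0 -6 0 0 0; 0 0 -8 0 0 0; 0 0 -10 0 0 0; 0 0 -12 0 0 0; 0 0 -13 0 0 0; 0 0 -13 0 0 0"

```text
time: 21.4
eef_pos: [624.2, 46.3, 257.9]
tool_rot: [-0.031, 0.958, 0.118, 0.259]
force: [0.6, 0.2, -0.1]
opening: 0.5
finger_force: 0.0
```

```bash
python3 go.py; python3 - <<'E'
from h import *
C={n:snap(n) for n in('side','top')}
for qq in('pointer_tip','grip','parts_dish','thermometer'):
  for n in C: print(qq,n,[(np.round(d['centre'],1).tolist(),round(d['score'],2)) for d in cams.place_of(n,qq)[:2]])
cv2.imwrite('pics/end.png',cv2.resize(C['side']['img'][110:290,150:350,::-1],None,fx=3,fy=3))
E
```

```text
t 21.5 pos [623.69  46.6  255.23] q [-0.16  0.06  1.78  0.27  0.83  1.03] F [-0.38  0.43 -0.45] open 0.49619176100760504
rotvec [-0.01 -0.    0.04]
tcp s,y,n 166.08327834427132 1.9623572831121363 146.86933844002158
pointer_tip side []
pointer_tip top [([156.3, 221.3], 0.98)]
grip side [([183.5, 221.1], 0.93)]
grip top [([155.2, 245.2], 0.87)]
parts_dish side [([218.6, 290.4], 0.6)]
parts_dish top [([219.7, 311.6], 0.78)]
thermometer side [([265.9, 276.5], 0.79)]
thermometer top [([250.2, 224.8], 0.85)]
```

View pics/end.png

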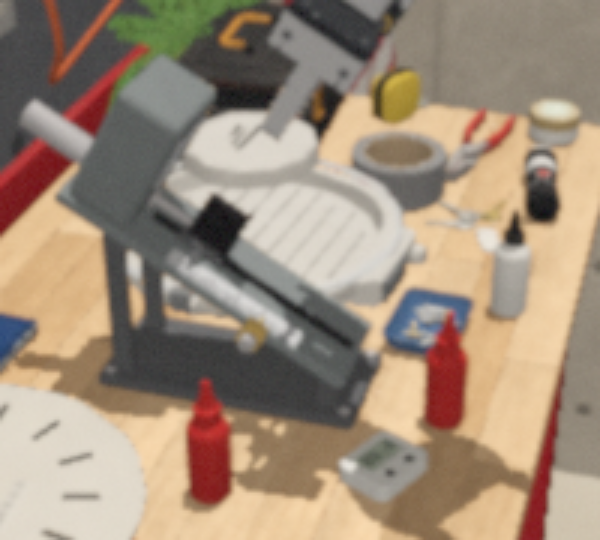

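```bash
python3 -c "
from cell import manip
print(manip.finish_job())"
```

```text
the job is handed in; nothing more can be done
None
```

I pulled the slide until the pointer stood level with the index clip, to within about 3 mm as far as the camera views show. I held it there for over 2 s, eased it fully home and let go. The clip and the other things on the bench look unmoved in the last pictures. The job is handed in, but no verdict was shown.

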